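# Feed the syringe-clip post into its guide stand and hold it

### The job

On the bird-care table, first turn the black shutter knob of the guide stand anticlockwise (seen from above) to its end stop, so that the steel shutter swings out from between the two bushings, and leave it open. Then take the tall post with the white syringe clip out of its block and feed it down through the upper bushing and then the lower one. Finish holding the post still in the gripper, upright, with its tip showing below the lower bushing but hanging clear of the stand's base plate, as if for a colleague to clamp it; do not let it go, and leave the short probe, bottle, jar and bowl where they are.

Things in the scene. Friction and masses are not known exactly. Their poses are not given: they have to be found in the camera images.
- stand: Fixed stand. Origin on the table, below the bushings' common vertical axis; y points to the knob. Base plate x -55..55, y -72..138 mm, top at z 12. Aluminium cheeks 10 mm thick, 127 high at y -50 and 115; between them two shelves 70 mm deep (x), tops at z 62 and 127, each with a white 36 x 36 x 22 mm bushing block, vertical 17 mm through bore, top rim chamfered 3 mm. Open at both x ends.
- upper_bush (a point): Centre of the mouth (top) of the upper bushing, 134 mm above the table; its underside is at 112 mm. Axes as the stand's.
- lower_bush (a point): Centre of the mouth (top) of the lower bushing, 69 mm above the table, straight below the upper one; its underside is at 47 mm and the base plate's top at 12 mm.
- knob_grip (a point): Point on the black knob's vertical axis, 155 mm above the table, 80 mm from the bushings' axis. Turns with the knob: x along its grip bar (46 mm long, 14 thick, 137 to 168 mm above the table, on a 46 mm disc at 127 to 137), y across it (pinch along y). On its shaft a steel shutter arm, 88 to 96 mm above the table, reaches 100 mm along -y, its end a 40 mm disc barring the bore.
- shutter_knob (a joint): Knob angle (rad): 0 = closed, shutter between the bushings, bar along the stand's x; grows anticlockwise seen from above to a hard end stop at 1.40 = fully open (shutter arm sticks out on the stand's +x side). Stiff (about 0.05 N m); stays where left.
- block: Fixed grey block, 140 (x) x 70 (y) x 60 mm high, origin on the table under its centre, with two round pockets 17 mm wide and 50 mm deep (floor 10 mm above the table) at x = -40 and x = +40 mm. The post stands in one of them and the probe in the other, either way round.
- post: Tall loose post, upright in its pocket (may lean 2 degrees), 180 mm long, 110 to 230 g. Origin at its lower tip, z up: steel rod 14 mm in diameter, z 0 to 140 mm, tip tapered over 4 mm to 10 mm wide; then a white head 36 (x) x 20 (y) x 40 mm, z 140 to 180, flat sides to pinch along y. On its +x face an open C clip, 31 mm wide, to x = 47 at z = 155. Play in bushings and pocket 1.5 mm all round.
- probe: Bystander: short white plain probe standing in the other pocket, 12 mm rod with a 20 mm round head, 108 mm long; origin at the centre of its lower tip. Leave it alone.
- bottle: Bystander: bottle, 64 mm wide, 160 mm high, origin at the centre of its underside.
- jar: Bystander: white jar, 64 mm wide, 80 mm high, origin at the centre of its underside.
- bowl: Bystander: steel bowl, 110 mm wide, 45 mm high, origin at the centre of its underside.
Things that resemble listed ones, but are neither listed nor needed, are in the scene too. Of the things that look like the post, the largest one is meant.

How it is judged:
On the way, in this order (a step that is already met when the one before it is completed fails the run):
1. the shutter knob is turned anticlockwise to its end stop (beyond 1.30 of 1.40 rad) (value of joint shutter_knob above 1.3 rad), for 0.1 s.
2. the post's tip is in or through the upper bushing, on its axis, and not yet in the lower one (horizontal distance between post and upper_bush below 0.006 m and z of post in the frame of stand between 0.069 and 0.128 m and angle between post's own z axis and vertical below 0.12 rad), for 0.04 s.
At the end, for the whole second after the job is handed in: The post is gripped (over 2 N), still (under 20 mm/s), upright within 0.07 rad, its tip within 4 mm of the bushings' axis, under 45 mm and over 14.5 mm above the table (so below the lower bushing, clear of the base plate at 12 mm); the knob is still open (over 1.25 rad) (horizontal distance between post and lower_bush below 0.004 m and angle between post's own z axis and vertical below 0.07 rad and z of post in the frame of stand between 0.0145 and 0.045 m and contact force between the fingers and post above 2 N and linear speed of post below 0.02 m/s and value of joint shutter_knob above 1.25 rad); the arm keeps its last pose, push and grip.
It fails at once if the probe is moved by more than 30 mm (distance of probe from where it was at the start of the episode above 0.03 m).
It fails at once if the bottle is moved by more than 30 mm (distance of bottle from where it was at the start of the episode above 0.03 m).
It fails at once if the jar is moved by more than 30 mm (distance of jar from where it was at the start of the episode above 0.03 m).
It fails at once if the bowl is moved by more than 30 mm (distance of bowl from where it was at the start of the episode above 0.03 m).
It also fails if it takes over 64 s, if anything falls off the work surface, if the arm or the gripper's body presses on something with over 40 N, if the wrist force passes 120 N, or if a joint passes its speed limit or range.

### The arm

A 7-joint arm with a two-finger parallel gripper is mounted at the origin on the work surface. World frame = base frame: x ahead of the robot, y to its left, z up, the work surface at z = 0. Lengths are in m, angles in rad, forces in N, time in s.
With the tool pointing down it reaches from about 0.4 to 0.85 m from the base axis. Payload 4.5 kg.
Tool frame: the origin (TCP) lies at the very end of the fingers, on their centre line; the grasp point (between the pads) lies 19 mm behind it; z points along the fingers, y is the line along which they close (so a half turn about z gives the same grasp; the last joint's range is limited). The gripper opens to 88 mm and grips with 3 to 60 N. Pads are 18 mm wide; open, the fingers measure 123 mm over their backs; the gripper's body (75 mm by 187 mm) begins 45 mm behind the grasp point.
Start: joints at [1.235, 0.689, -0.195, 1.565, 0.157, 0.902, -0.215], TCP at [0.226, -0.583, 0.239] pointing down, gripper open.
Joint ranges: [-3.01, 3.01], [-0.46, 2.08], [-1.47, 1.51], [0.13, 2.56], [-1, 4.14], [0.04, 2.09], [-2.66, 2.66]. Speed limits (rad/s): [2.57, 2.57, 3.14, 3.14, 3.14, 3.14, 3.14].

### API

Orientations are given as a unit quaternion [x, y, z, w].
In Python, from plant import r, eyes, nets gives the robot as it stands.
- The arm moves only by the shell command python3 -m pendant 'ROWS' [FORCE]. ROWS is JSON, a list of rows, each an object of numbers: "claw": the opening, from 0 (shut) to 1 (fully open); "dx", "dy", "dz": the shift along the world's x, y, z in mm; "twist": the turn about the world's z in rad. In form: [{"claw": .., "dx": .., "dy": .., "dz": .., "twist": ..}, ...]. A call has 1 to 8 rows; each row is the pose to reach, as a shift and turn from the pose commanded when the call began; what a row does not reach only later rows make up. A row lasts 1/10 s, in which the tool goes at most 50 mm and 8.59 degrees, less where a joint would pass 70% of its speed; a pose out of reach is approached as far as the arm can. A call with a gripper value outside its range is refused whole. The fingers move at their own pace and stop on an object; FORCE is the grip in N (left out, the last holds). Time passes only in rows, so rows that repeat a pose let the fingers close. It gives the time, the measured TCP pose, the force, the opening and the grip force at its end, in the units of the state.
- r.get_state(): the state, without advancing time (a new reading comes with each control period).
- eyes.snapshot(name): name is "scene" or "top"; returns (picture, depth): 420x560x3 uint8, blue, green, red; 420x560 float32, m along the optical axis (not along the pixel's ray), 0 where there is no reading.
- eyes.camera_info(name): a dict with "K" (3x3 intrinsics, pixels), "world_to_cam" (4x4, takes a point from world to camera coordinates). Camera axes: x right, y down, z forward; pixel columns grow to the right and rows downward; lengths in m; the calibration is good to about 2 mm. A picture is of the moment at which its call begins. camera_info takes no time and is no camera call.
- r.finish_job(): hands the job in; it is judged then, once.
Trained networks look in the newest picture that a camera, given by its name, has taken for a name from the list of things; names that differ only in an ending like _2 or _b are one class to them, and where a whole thing is asked for, a point or a joint stands for the part that bears it (a point fixed in the world has none). Each returns a list of dicts, best first, with "confidence" (0 to 1); they miss things now and then, are a little off and sometimes report something else, mostly with a low value. They report only what shows in the picture. A call takes as long as a camera call. They do not tell look-alikes from the thing itself.
- nets.spot_in(camera, query): "box" ([left, top, width, height] as shares, 0 to 1, of the picture: columns of its width, rows of its height, round what is visible of it).
- nets.place_of(camera, query): "position" ([column, row] as shares, 0 to 1, of the picture: columns of its width, rows of its height: a listed point, or the origin of a listed thing).
The state is a dict: "clock": time; "q": joint angles; "qd": joint speeds; "joint_torque": joint torques, N m; "tool_pos": TCP position; "eef_rot": TCP orientation; "contact_force": force on the tool from outside, world axes, zero at the start; "moment": the same for the moment, N m; "opening": opening from 0.0 (shut) to 1.0 (fully open); "finger_force": force on a finger pad.
Only numpy, scipy, OpenCV 4.12 (cv2) and the standard library are available. Lean on these libraries where they do the work, as an engineer would, in place of code of your own. Each camera call takes 0.05 s, during which the arm holds its last target. There are 200 camera calls.

## Working session

There is one attempt and no reset: what is moved stays moved. The work goes in short steps, Python scripts to look and compute and a shell command to move; the robot and the scene stay as the last step left them, time stands still between calls to the robot, and variables do not carry over. Pictures are saved under pics/ and viewed, at most 10 in all, crops included, and the job is handed in when it is done.

```bash
ls; mkdir -p pics; cat > h.py <<'E'
import numpy as np, cv2
from plant import r, eyes, nets
def ray(cam,u,v,z=None,d=None):
    "pixel -> world, on plane z or with depth d"
    i=eyes.camera_info(cam);K=np.array(i["K"]);T=np.linalg.inv(np.array(i["world_to_cam"]))
    q=np.linalg.inv(K)@[u,v,1]; D=T[:3,:3]@q;o=T[:3,3]
    s=d if d is not None else (z-o[2])/D[2]
    return o+s*D
def proj(cam,p):
    i=eyes.camera_info(cam);c=np.array(i["world_to_cam"])@[*p,1];k=np.array(i["K"])@c[:3];return k[:2]/k[2]
E
python3 - <<'E'
from h import *
np.set_printoptions(precision=4,suppress=True)
ims=[]
for c in("scene","top"):
    im,d=eyes.snapshot(c);cv2.imwrite(f"pics/{c}0.png",im);np.save(f"{c}d.npy",d)
    i=eyes.camera_info(c);print(c,np.linalg.inv(np.array(i["world_to_cam"]))[:3,3])
    for n in("stand","upper_bush","lower_bush","knob_grip","block","post","probe","bottle","jar","bowl"):
        for o in nets.place_of(c,n)[:3]:
            u,v=o["position"][0]*560,o["position"][1]*420
            z={"upper_bush":.134,"lower_bush":.069,"knob_grip":.155,"post":.01,"probe":.01}.get(n,0)
            print(n,round(o["confidence"],2),np.round([u,v]),ray(c,u,v,z))
s=r.get_state();print(s)
E
```

```text
pics
scene [0.9285 0.5396 0.9636]
stand 0.94 [314. 229.] [0.4756 0.0838 0.    ]
upper_bush 0.88 [319. 196.] [0.4681 0.083  0.134 ]
lower_bush 0.83 [312. 213.] [0.4809 0.0778 0.069 ]
knob_grip 0.85 [348. 209.] [0.4533 0.1631 0.155 ]
block 0.6 [240. 162.] [ 0.4899 -0.2273  0.    ]
post 0.84 [246. 149.] [ 0.4506 -0.2481  0.01  ]
post 0.74 [263. 135.] [ 0.3792 -0.2608  0.01  ]
post 0.51 [223. 142.] [ 0.4883 -0.3153  0.01  ]
probe 0.43 [226. 168.] [ 0.5386 -0.2244  0.01  ]
bottle 0.69 [202. 251.] [ 0.7345 -0.0416  0.    ]
jar 0.71 [155. 182.] [ 0.7184 -0.3136 -0.    ]
bowl 0.63 [410. 312.] [ 0.4521  0.3907 -0.    ]
top [0.2865 0.0301 1.4062]
stand 0.93 [266. 250.] [0.4789 0.0821 0.    ]
upper_bush 0.8 [265. 245.] [0.4748 0.0821 0.134 ]
upper_bush 0.58 [377. 243.] [ 0.5108 -0.2173  0.134 ]
lower_bush 0.58 [265. 248.] [0.4747 0.0846 0.069 ]
knob_grip 0.74 [236. 248.] [0.4553 0.1569 0.155 ]
knob_grip 0.67 [164. 250.] [0.4308 0.3445 0.155 ]
knob_grip 0.49 [404. 186.] [ 0.6706 -0.2762  0.155 ]
block 0.56 [369. 255.] [ 0.4945 -0.2227  0.    ]
post 0.57 [379. 298.] [ 0.3717 -0.2562  0.01  ]
post 0.52 [375. 265.] [ 0.4651 -0.239   0.01  ]
post 0.48 [403. 261.] [ 0.4853 -0.3199  0.01  ]
probe 0.58 [378. 241.] [ 0.5386 -0.2426  0.01  ]
bottle 0.9 [320. 174.] [ 0.7298 -0.0578  0.    ]
jar 0.62 [407. 188.] [ 0.7119 -0.3247  0.    ]
bowl 0.88 [162. 250.] [0.4481 0.3896 0.    ]
{'clock': 1.1, 'q': array([ 1.2348,  0.6891, -0.1946,  1.5653,  0.1572,  0.9025, -0.2151]), 'qd': array([-0.0005, -0.0007, -0.0019,  0.0004, -0.0004,  0.0016,  0.001 ]), 'joint_torque': array([ -0.0001, -52.7512,  -1.2677, -15.3748,  -0.052 ,  -0.0006,
         0.    ]), 'tool_pos': array([ 0.226 , -0.5828,  0.2387]), 'eef_rot': array([0.983 , 0.1838, 0.    , 0.    ]), 'contact_force': array([ 0.2851, -0.3985,  0.2457]), 'moment': array([-0.002 , -0.0073, -0.0035]), 'finger_force': 0.0, 'opening': 1.002273261612909}
```

```bash
python3 -c "
import cv2
a=cv2.imread('pics/scene0.png');b=cv2.imread('pics/top0.png');print(a.shape)"
```

```text
(420, 560, 3)
```

View pics/scene0.png

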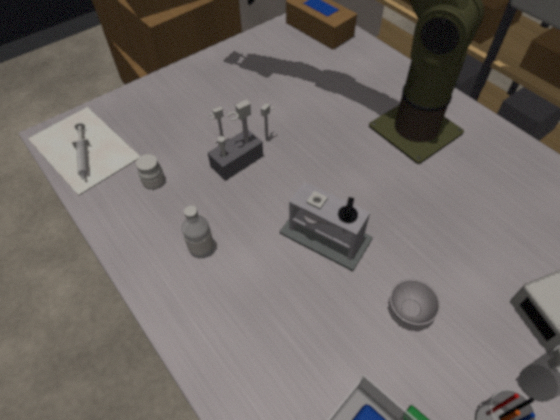

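View pics/top0.png

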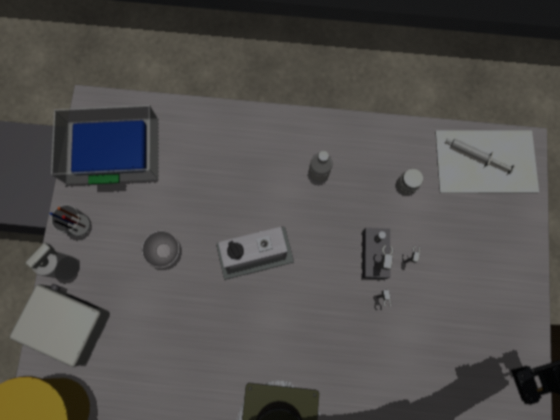

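The scene picture shows three post-like things: (243,108) in the block, and small ones at (219,113) and (266,108) standing free. The tall one in the block fits: it is the largest and shares the block with the probe (222,143). I'll confirm it in a crop.

```bash
python3 - <<'E'
from h import *
np.set_printoptions(precision=4,suppress=True)
a=cv2.imread('pics/scene0.png');b=cv2.imread('pics/top0.png')
f=lambda im,x,y,w,h:cv2.convertScaleAbs(cv2.resize(im[y:y+h,x:x+w],(400,300),interpolation=cv2.INTER_CUBIC),alpha=1.6)
cv2.imwrite('pics/crop1.png',np.vstack([np.hstack([f(a,200,95,80,60+0),f(a,275,180,107,80)]),np.hstack([f(b,350,225,80,80*3//4+20),f(b,210,220,80,60)])]))
# cloud from depth: fits
for c in("scene","top"):
    d=np.load(c+"d.npy");i=eyes.camera_info(c);K=np.array(i["K"]);T=np.linalg.inv(np.array(i["world_to_cam"]))
    v,u=np.mgrid[:420,:560];P=np.stack([(u-K[0,2])/K[0,0]*d,(v-K[1,2])/K[1,1]*d,d],-1)@T[:3,:3].T+T[:3,3]
    np.save(c+"P.npy",P);P=P[d>0]
    def sel(x0,x1,y0,y1,z0,z1):
        m=(P[:,0]>x0)&(P[:,0]<x1)&(P[:,1]>y0)&(P[:,1]<y1)&(P[:,2]>z0)&(P[:,2]<z1);return P[m]
    def rep(n,Q):
        if len(Q)<4: print(c,n,len(Q));return
        rc=cv2.minAreaRect((Q[:,:2]*1000).astype(np.float32));print(c,n,len(Q),"mean",Q.mean(0),"zmax",Q[:,2].max(),"rect",np.round(rc[0],1),np.round(rc[1],1),round(rc[2],1))
    rep("table",sel(.55,.65,0,.2,-.05,.03))
    rep("block top",sel(.35,.65,-.35,-.15,.05,.067))
    rep("posthead",sel(.42,.56,-.30,-.17,.185,.22))
    rep("probehead",sel(.42,.62,-.30,-.17,.09,.13))
    rep("bush top",sel(.40,.56,.03,.13,.1315,.14))
    rep("shelf+",sel(.35,.6,-.05,.3,.115,.135))
    rep("base",sel(.35,.6,-.05,.3,.008,.02))
    rep("knob",sel(.35,.6,.1,.25,.155,.175))
    rep("decoy1",sel(.30,.43,-.32,-.2,.08,.22))
    rep("decoy2",sel(.44,.53,-.38,-.29,.08,.22))
E
```

```text
scene table 2919 mean [ 0.6006  0.1037 -0.0003] zmax 0.014962071316246384 rect [600. 100.] [199.8  99.9] 90.0
scene block top 991 mean [ 0.4989 -0.229   0.0591] zmax 0.06628283645195088 rect [ 486.2 -241.5] [184.8 136.9] 38.1
scene posthead 89 mean [ 0.4585 -0.2334  0.1892] zmax 0.19285023986858185 rect [ 458.1 -234.3] [36.1 23. ] 0.9
scene probehead 131 mean [ 0.5053 -0.2293  0.1108] zmax 0.1292445137202184 rect [ 498.9 -234.4] [96.7 23.9] 5.3
scene bush top 155 mean [0.4799 0.0869 0.1337] zmax 0.13760442155663144 rect [475.1 100.6] [38.7 65.8] 18.9
scene shelf+ 1737 mean [0.4737 0.1168 0.1269] zmax 0.1349877413838364 rect [468.8 116.9] [ 73.2 176.8] 19.8
scene base 1416 mean [0.49   0.1396 0.0117] zmax 0.01966217957940508 rect [469.3 116.8] [112.2 210.7] 20.1
scene knob 126 mean [0.4552 0.1638 0.1663] zmax 0.17052045470321875 rect [453.4 162.4] [47.7 13.8] 35.9
scene decoy1 121 mean [ 0.377  -0.2473  0.1144] zmax 0.13131088312786432 rect [ 368.3 -251.5] [46.3 16.4] 14.1
scene decoy2 145 mean [ 0.4905 -0.3216  0.1135] zmax 0.13108911846813176 rect [ 494.3 -325.9] [20.5 42.8] 82.7
to
[... 371 characters left out ...]
48] zmax 0.1281395904457001 rect [ 498.8 -229. ] [17.7 95.1] 87.8
top bush top 172 mean [0.4785 0.0866 0.1343] zmax 0.13980025074134894 rect [477.8  87.6] [ 64.3 102.6] 23.9
top shelf+ 1386 mean [0.4696 0.1112 0.1277] zmax 0.13494468590767306 rect [469.1 116.5] [ 71.2 174.8] 19.6
top base 793 mean [0.4438 0.1053 0.0124] zmax 0.01995258583988746 rect [475.6 135.8] [247.1 328.3] 0.2
top knob 97 mean [0.452  0.1605 0.1675] zmax 0.17440718427538493 rect [452.8 161.3] [46.5 13.8] 37.2
top decoy1 103 mean [ 0.3714 -0.251   0.1196] zmax 0.13542015765058268 rect [ 368.9 -252.6] [43.1 19.9] 19.2
top decoy2 99 mean [ 0.4891 -0.3231  0.1203] zmax 0.1325644714804659 rect [ 494.1 -326. ] [17.7 42.9] 81.6
```

View pics/crop1.png

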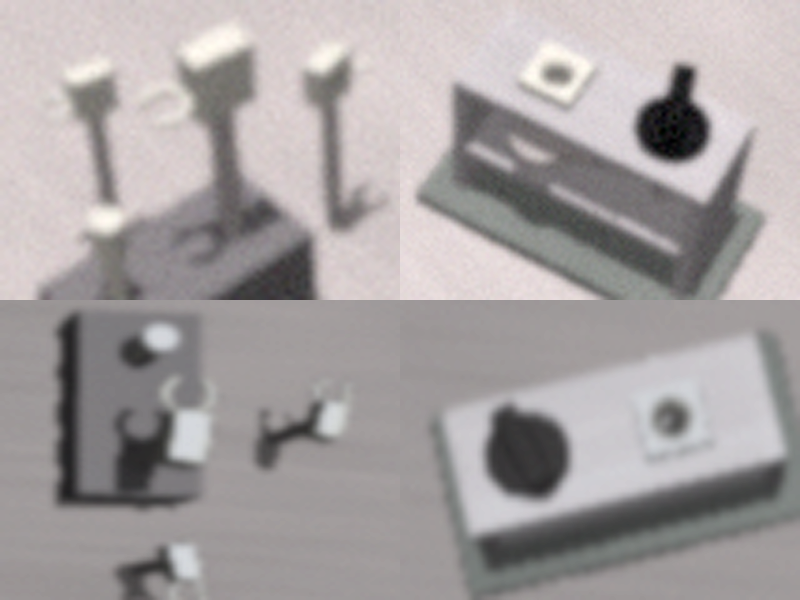

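The crop confirms it. The head at crop (217,55) is clearly larger than those at (90,90) and (330,75), stands in the block, and its clip points to world +x. The bush axis is about (0.480, 0.0865). The knob is about (0.453, 0.162) with its bar at about 36.5° against a stand yaw of 20°, so it starts about 0.29 rad open.

```bash
python3 -m pendant '[{"claw":0.6,"dx":30,"dy":40,"dz":25,"twist":0.1},{"claw":0.6,"dx":56,"dy":82,"dz":30,"twist":0.2},{"claw":0.6,"dx":84,"dy":124,"dz":30,"twist":0.267},{"claw":0.6,"dx":112,"dy":166,"dz":30,"twist":0.267},{"claw":0.6,"dx":140,"dy":208,"dz":30,"twist":0.267},{"claw":0.6,"dx":168,"dy":250,"dz":30,"twist":0.267},{"claw":0.6,"dx":196,"dy":292,"dz":30,"twist":0.267},{"claw":0.6,"dx":224,"dy":333,"dz":30,"twist":0.267}]' 30
```

```text
clock: 1.9
tool_pos: [0.4468, -0.254, 0.269]
eef_rot: [0.95, 0.313, 0.0, 0.0]
contact_force: [-0.3, -0.3, 0.6]
opening: 0.599
finger_force: 0.0
```

```bash
python3 -m pendant '[{"claw":0.6,"dx":3,"dy":45,"dz":0,"twist":0},{"claw":0.6,"dx":3,"dy":95,"dz":0,"twist":0},{"claw":0.6,"dx":3,"dy":145,"dz":0,"twist":0},{"claw":0.6,"dx":3,"dy":195,"dz":0,"twist":0},{"claw":0.6,"dx":3,"dy":245,"dz":0,"twist":0},{"claw":0.6,"dx":3,"dy":295,"dz":0,"twist":0},{"claw":0.6,"dx":3,"dy":345,"dz":0,"twist":0},{"claw":0.6,"dx":3,"dy":380,"dz":0,"twist":0}]' && python3 -m pendant '[{"claw":0.6,"dx":0,"dy":32,"dz":0,"twist":0},{"claw":0.6,"dx":0,"dy":32,"dz":0,"twist":0},{"claw":0.6,"dx":0,"dy":32,"dz":-40,"twist":0},{"claw":0.6,"dx":0,"dy":32,"dz":-70,"twist":0},{"claw":0.6,"dx":0,"dy":32,"dz":-70,"twist":0}]'
python3 - <<'E'
from h import *
s=r.get_state();print(s["tool_pos"],s["contact_force"])
im,d=eyes.snapshot("scene")
cv2.imwrite('pics/knob1.png',cv2.convertScaleAbs(cv2.resize(im[120:270,250:450],(800,600),interpolation=cv2.INTER_CUBIC),alpha=1.6))
E
```

```text
clock: 2.7
tool_pos: [0.4486, 0.1283, 0.2691]
eef_rot: [0.949, 0.315, 0.001, -0.001]
contact_force: [0.0, 0.5, -0.8]
opening: 0.598
finger_force: 0.0
clock: 3.2
tool_pos: [0.4468, 0.1543, 0.1962]
eef_rot: [0.95, 0.313, -0.004, 0.001]
contact_force: [0.0, 0.1, 1.1]
opening: 0.601
finger_force: 0.0
[0.44675376 0.15432406 0.19615291] [0.03486386 0.12564422 1.05348927]
```

View pics/knob1.png

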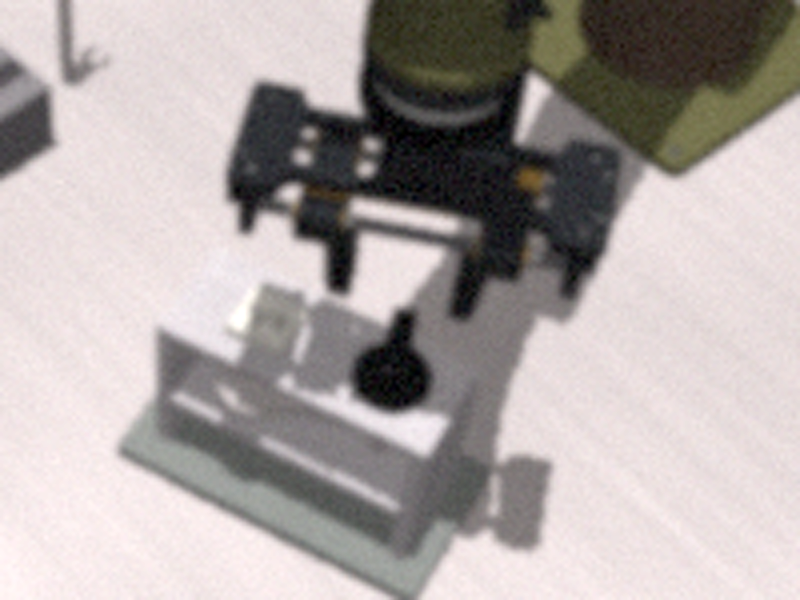

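The picture shows the fingers (340,280) and (465,310) straddling the knob bar (405,320) from above. The tool lags the command by a few mm, so I'll let it settle first.

```bash
python3 -m pendant '[{"claw":0.6,"dx":0,"dy":0,"dz":0,"twist":0},{"claw":0.6,"dx":0,"dy":0,"dz":0,"twist":0},{"claw":0.6,"dx":0,"dy":0,"dz":0,"twist":0}]'
```

```text
clock: 3.55
tool_pos: [0.4498, 0.1565, 0.2]
eef_rot: [0.95, 0.313, 0.001, -0.0]
contact_force: [-0.3, -0.1, -0.7]
opening: 0.606
finger_force: 0.0
```

```bash
python3 -m pendant '[{"claw":0.6,"dx":3,"dy":5,"dz":-10,"twist":0},{"claw":0.6,"dx":3,"dy":5,"dz":-35,"twist":0},{"claw":0.6,"dx":3,"dy":5,"dz":-57,"twist":0},{"claw":0.6,"dx":3,"dy":5,"dz":-57,"twist":0},{"claw":0.6,"dx":3,"dy":5,"dz":-57,"twist":0},{"claw":0.6,"dx":3,"dy":5,"dz":-57,"twist":0}]'
```

```text
clock: 4.15
tool_pos: [0.4525, 0.1618, 0.1425]
eef_rot: [0.95, 0.313, 0.001, -0.0]
contact_force: [-0.0, 0.6, -0.3]
opening: 0.604
finger_force: 0.0
```

```bash
python3 -m pendant '[{"claw":0.0,"dx":0,"dy":0,"dz":0,"twist":0},{"claw":0.0,"dx":0,"dy":0,"dz":0,"twist":0},{"claw":0.0,"dx":0,"dy":0,"dz":0,"twist":0},{"claw":0.0,"dx":0,"dy":0,"dz":0,"twist":0},{"claw":0.0,"dx":0,"dy":0,"dz":0,"twist":0},{"claw":0.0,"dx":0,"dy":0,"dz":0,"twist":0}]' 40
```

```text
clock: 4.75
tool_pos: [0.4512, 0.1624, 0.1419]
eef_rot: [0.95, 0.314, -0.0, -0.001]
contact_force: [-2.1, 2.8, 2.8]
opening: 0.153
finger_force: 40.0
```

```bash
python3 -m pendant '[{"claw":0,"dx":0,"dy":0,"dz":0,"twist":0.12},{"claw":0,"dx":0,"dy":0,"dz":0,"twist":0.25},{"claw":0,"dx":0,"dy":0,"dz":0,"twist":0.38},{"claw":0,"dx":0,"dy":0,"dz":0,"twist":0.5},{"claw":0,"dx":0,"dy":0,"dz":0,"twist":0.62},{"claw":0,"dx":0,"dy":0,"dz":0,"twist":0.75},{"claw":0,"dx":0,"dy":0,"dz":0,"twist":0.88},{"claw":0,"dx":0,"dy":0,"dz":0,"twist":1.0}]'; python3 -c "
from h import *
s=r.get_state();print(s['moment'],2*np.degrees(np.arctan2(s['eef_rot'][1],s['eef_rot'][0])),s['q'])"
```

```text
clock: 5.55
tool_pos: [0.4516, 0.1622, 0.1418]
eef_rot: [0.681, 0.732, 0.001, -0.0]
contact_force: [-1.2, 2.1, 1.2]
opening: 0.157
finger_force: 40.0
[ 0.44019524  0.31695271 -0.08434215] 94.10311717525617 [-0.16191989  0.69815433 -0.4463266   2.07846231  0.62005549  0.49560532
 -1.00228242]
```

```bash
python3 -m pendant '[{"claw":0,"dx":0,"dy":0,"dz":0,"twist":0.06},{"claw":0,"dx":0,"dy":0,"dz":0,"twist":0.12},{"claw":0,"dx":0,"dy":0,"dz":0,"twist":0.16},{"claw":0,"dx":0,"dy":0,"dz":0,"twist":0.16},{"claw":0,"dx":0,"dy":0,"dz":0,"twist":0.16}]'; python3 -c "
from h import *
s=r.get_state();print(s['moment'],2*np.degrees(np.arctan2(s['eef_rot'][1],s['eef_rot'][0])),s['q'])"
```

```text
clock: 6.05
tool_pos: [0.4517, 0.1622, 0.1419]
eef_rot: [0.624, 0.782, 0.001, -0.001]
contact_force: [-3.4, 3.9, 1.6]
opening: 0.156
finger_force: 41.1
[ 0.81544978  0.58602958 -0.82662205] 102.84704883633464 [-0.13560534  0.70521401 -0.48956991  2.07689933  0.6634711   0.51525089
 -0.89390887]
```

```bash
python3 -m pendant '[{"claw":0.6,"dx":0,"dy":0,"dz":0,"twist":0},{"claw":0.6,"dx":0,"dy":0,"dz":0,"twist":0},{"claw":0.6,"dx":0,"dy":0,"dz":0,"twist":0},{"claw":0.6,"dx":0,"dy":0,"dz":0,"twist":0},{"claw":0.6,"dx":0,"dy":0,"dz":30,"twist":0},{"claw":0.6,"dx":0,"dy":0,"dz":70,"twist":0},{"claw":0.8,"dx":5,"dy":-20,"dz":110,"twist":-0.12},{"claw":0.8,"dx":5,"dy":-60,"dz":130,"twist":-0.24}]' && python3 -m pendant '[{"claw":0.8,"dx":0,"dy":-45,"dz":0,"twist":-0.14},{"claw":0.8,"dx":0,"dy":-90,"dz":0,"twist":-0.28},{"claw":0.8,"dx":0,"dy":-135,"dz":0,"twist":-0.42},{"claw":0.8,"dx":0,"dy":-180,"dz":0,"twist":-0.56},{"claw":0.8,"dx":0,"dy":-225,"dz":0,"twist":-0.70},{"claw":0.8,"dx":0,"dy":-270,"dz":0,"twist":-0.84},{"claw":0.8,"dx":0,"dy":-315,"dz":0,"twist":-0.98},{"claw":0.8,"dx":0,"dy":-337,"dz":0,"twist":-1.12}]' && python3 -m pendant '[{"claw":0.8,"dx":0,"dy":0,"dz":0,"twist":-0.14},{"claw":0.8,"dx":0,"dy":0,"dz":0,"twist":-0.28},{"claw":0.8,"dx":0,"dy":0,"dz":0,"twist":-0.42},{"claw":0.8,"dx":0,"dy":0,"dz":0,"twist":-0.437},{"claw":0.8,"dx":0,"dy":0,"dz":0,"twist":-0.437},{"claw":0.8,"dx":0,"dy":0,"dz":0,"twist":-0.437}]'
python3 - <<'E'
from h import *
np.set_printoptions(precision=4,suppress=True)
s=r.get_state();print(s["tool_pos"],s["eef_rot"],s["q"])
for c in("scene","top"):
    im,d=eyes.snapshot(c);cv2.imwrite(f"pics/{c}2.png",im)
    if c=="scene":cv2.imwrite('pics/open.png',np.hstack([cv2.convertScaleAbs(cv2.resize(im[y:y+90,x:x+120],(400,300),interpolation=cv2.INTER_CUBIC),alpha=1.6) for x,y in((265,175),(185,85))]))
    i=eyes.camera_info(c);K=np.array(i["K"]);T=np.linalg.inv(np.array(i["world_to_cam"]))
    v,u=np.mgrid[:420,:560];P=(np.stack([(u-K[0,2])/K[0,0]*d,(v-K[1,2])/K[1,1]*d,d],-1)@T[:3,:3].T+T[:3,3])[d>0]
    m=(abs(P[:,0]-.453)<.05)&(abs(P[:,1]-.162)<.05)&(P[:,2]>.155)&(P[:,2]<.18);Q=P[m]
    print("knob",len(Q),len(Q)>4 and cv2.minAreaRect((Q[:,:2]*1000).astype(np.float32)))
    m=(abs(P[:,0]-.458)<.04)&(abs(P[:,1]+.235)<.04)&(P[:,2]>.183)&(P[:,2]<.2);Q=P[m]
    print("head",len(Q),len(Q)>4 and cv2.minAreaRect((Q[:,:2]*1000).astype(np.float32)))
E
```

```text
clock: 6.85
tool_pos: [0.4588, 0.1044, 0.275]
eef_rot: [0.712, 0.702, 0.004, 0.0]
contact_force: [0.2, -0.6, -0.1]
opening: 0.76
finger_force: 0.0
clock: 7.65
tool_pos: [0.4556, -0.2408, 0.2715]
eef_rot: [0.977, 0.211, -0.001, 0.001]
contact_force: [-0.5, 1.3, 1.1]
opening: 0.801
finger_force: 0.0
clock: 8.25
tool_pos: [0.4568, -0.2356, 0.2717]
eef_rot: [1.0, 0.001, -0.0, 0.0]
contact_force: [-0.8, -0.8, 0.2]
opening: 0.801
finger_force: 0.0
[ 0.4568 -0.2356  0.2717] [ 1.      0.0012 -0.0001  0.    ] [ 0.496   0.5    -0.1696  1.8557  0.1137  0.7954 -1.3014]
knob 163 ((453.50762939453125, 162.22320556640625), (15.16784954071045, 45.7292366027832), 9.62696361541748)
head 97 ((458.0552673339844, -233.98887634277344), (21.880329132080078, 36.49089431762695), 83.5542984008789)
knob 107 ((452.5538635253906, 161.027099609375), (15.125625610351562, 46.247013092041016), 6.882833003997803)
head 33 ((445.8640441894531, -233.95843505859375), (10.837691307067871, 21.049009323120117), 5.432981014251709)
```

View pics/open.png

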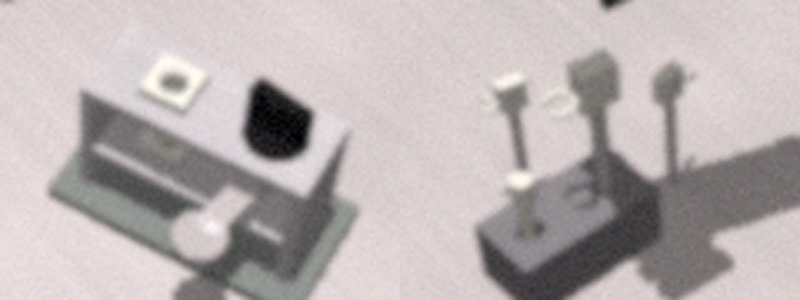

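The shutter disc now sticks out on the +x side (crop (200,230)) and the gap between the bushings is clear. The post stands unmoved at crop (595,80).

```bash
python3 -m pendant '[{"claw":0.8,"dx":1,"dy":1,"dz":-40,"twist":0},{"claw":0.8,"dx":1,"dy":1,"dz":-80,"twist":0},{"claw":0.8,"dx":1,"dy":1,"dz":-110,"twist":0},{"claw":0.8,"dx":1,"dy":1,"dz":-118,"twist":0},{"claw":0.8,"dx":1,"dy":1,"dz":-118,"twist":0},{"claw":0.8,"dx":1,"dy":1,"dz":-118,"twist":0}]' && python3 -m pendant '[{"claw":0.1,"dx":0,"dy":0,"dz":0,"twist":0},{"claw":0,"dx":0,"dy":0,"dz":0,"twist":0},{"claw":0,"dx":0,"dy":0,"dz":0,"twist":0},{"claw":0,"dx":0,"dy":0,"dz":0,"twist":0},{"claw":0,"dx":0,"dy":0,"dz":0,"twist":0},{"claw":0,"dx":0,"dy":0,"dz":0,"twist":0}]' 30
```

```text
clock: 8.95
tool_pos: [0.4588, -0.2351, 0.1549]
eef_rot: [1.0, 0.0, 0.001, 0.0]
contact_force: [-1.1, 0.0, 0.9]
opening: 0.803
finger_force: 0.0
clock: 9.55
tool_pos: [0.4579, -0.2347, 0.1538]
eef_rot: [1.0, -0.0, 0.0, 0.0]
contact_force: [1.1, 1.0, 1.5]
opening: 0.276
finger_force: 0.0
```

```bash
python3 -m pendant '[{"claw":0,"dx":0,"dy":0,"dz":0,"twist":0},{"claw":0,"dx":0,"dy":0,"dz":0,"twist":0},{"claw":0,"dx":0,"dy":0,"dz":0,"twist":0},{"claw":0,"dx":0,"dy":0,"dz":0,"twist":0}]' 40
```

```text
clock: 9.95
tool_pos: [0.4579, -0.2347, 0.1537]
eef_rot: [1.0, -0.0, 0.0, 0.0]
contact_force: [0.4, -0.5, 1.0]
opening: 0.226
finger_force: 39.6
```

```bash
python3 -m pendant '[{"claw":0,"dx":0,"dy":0,"dz":10,"twist":0},{"claw":0,"dx":0,"dy":0,"dz":30,"twist":0},{"claw":0,"dx":0,"dy":0,"dz":55,"twist":0},{"claw":0,"dx":0,"dy":0,"dz":85,"twist":0},{"claw":0,"dx":0,"dy":0,"dz":115,"twist":0},{"claw":0,"dx":0,"dy":0,"dz":145,"twist":0},{"claw":0,"dx":0,"dy":0,"dz":165,"twist":0},{"claw":0,"dx":0,"dy":0,"dz":165,"twist":0}]' && python3 -m pendant '[{"claw":0,"dx":3,"dy":40,"dz":0,"twist":0},{"claw":0,"dx":6,"dy":85,"dz":0,"twist":0},{"claw":0,"dx":9,"dy":130,"dz":0,"twist":0},{"claw":0,"dx":12,"dy":175,"dz":0,"twist":0},{"claw":0,"dx":15,"dy":220,"dz":0,"twist":0},{"claw":0,"dx":18,"dy":265,"dz":0,"twist":0},{"claw":0,"dx":20,"dy":300,"dz":0,"twist":0},{"claw":0,"dx":22,"dy":321,"dz":0,"twist":0}]' && python3 -m pendant '[{"claw":0,"dx":0,"dy":0,"dz":0,"twist":0},{"claw":0,"dx":0,"dy":0,"dz":0,"twist":0},{"claw":0,"dx":0,"dy":0,"dz":0,"twist":0}]'
python3 - <<'E'
from h import *
np.set_printoptions(precision=4,suppress=True)
s=r.get_state();print(s["tool_pos"],s["q"]);t=s["tool_pos"]
im,d=eyes.snapshot("scene");cv2.imwrite("pics/scene3.png",im)
for n in("post","upper_bush"):
  for o in nets.place_of("scene",n)[:2]:
    u,v=np.array(o["position"])*[560,420];print(n,o["confidence"],u,v,ray("scene",u,v,t[2]-.143 if n=="post" else .134))
print("expected tip px",proj("scene",t-[0,0,.143]),"bush px",proj("scene",[.48,.0865,.134]),"head",proj("scene",t))
x,y=proj("scene",[.48,.0865,.18]).astype(int)
cv2.imwrite('pics/hold.png',cv2.convertScaleAbs(cv2.resize(im[y-60:y+30,x-60:x+60],(800,600),interpolation=cv2.INTER_CUBIC),alpha=1.6));print(x-60,y-60)
E
```

```text
clock: 10.75
tool_pos: [0.4592, -0.2352, 0.3217]
eef_rot: [1.0, -0.0, 0.003, 0.001]
contact_force: [0.3, 0.8, -2.9]
opening: 0.223
finger_force: 39.6
clock: 11.55
tool_pos: [0.4786, 0.0898, 0.3176]
eef_rot: [1.0, 0.002, -0.001, -0.0]
contact_force: [0.2, -0.3, -1.3]
opening: 0.224
finger_force: 39.6
clock: 11.85
tool_pos: [0.4794, 0.0844, 0.3181]
eef_rot: [1.0, -0.001, -0.001, 0.001]
contact_force: [0.4, 0.1, -1.2]
opening: 0.222
finger_force: 39.6
[0.4794 0.0844 0.3181] [-0.1187  0.4082 -0.2221  1.8573  0.1141  0.8903 -1.9686]
post 0.87 319.70399999999995 187.11 [0.4738 0.0877 0.1751]
post 0.65 225.00799999999998 141.708 [ 0.5602 -0.1638  0.1751]
upper_bush 0.94 317.296 200.088 [0.4798 0.0897 0.134 ]
expected tip px [316.8457 187.4331] bush px [316.3162 199.2672] head [320.6458 142.1965]
257 126
```

View pics/hold.png

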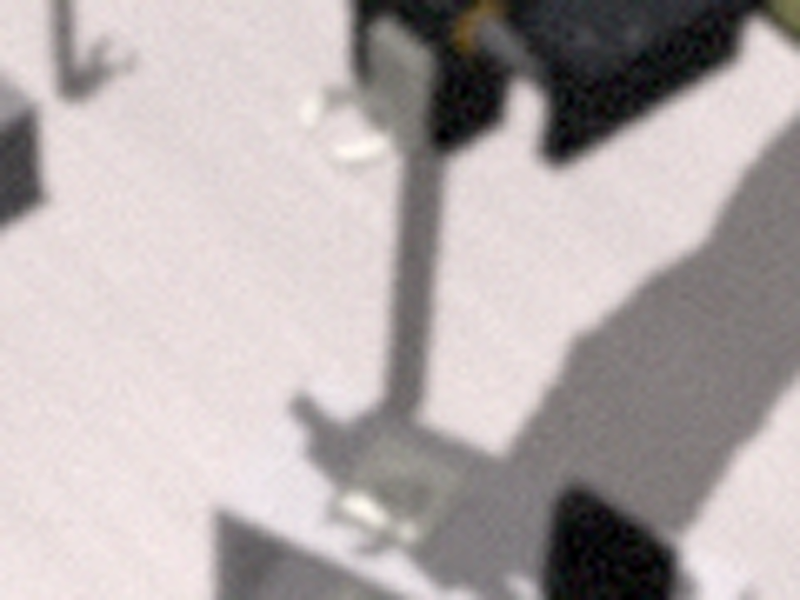

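The picture shows the post hanging plumb, with its tip at crop (402,415) right above the bore (405,490) and the clip clear. After a small centring shift I'll lower it.

```bash
python3 -m pendant '[{"claw":0,"dx":1,"dy":2.5,"dz":0,"twist":0},{"claw":0,"dx":1,"dy":2.5,"dz":-10,"twist":0},{"claw":0,"dx":1,"dy":2.5,"dz":-20,"twist":0},{"claw":0,"dx":1,"dy":2.5,"dz":-30,"twist":0},{"claw":0,"dx":1,"dy":2.5,"dz":-36,"twist":0},{"claw":0,"dx":1,"dy":2.5,"dz":-42,"twist":0},{"claw":0,"dx":1,"dy":2.5,"dz":-47,"twist":0},{"claw":0,"dx":1,"dy":2.5,"dz":-47,"twist":0}]'; python3 -c "
from h import *
s=r.get_state();print(s['moment'],s['tool_pos'])"
```

```text
clock: 12.8
tool_pos: [0.4805, 0.0887, 0.2711]
eef_rot: [1.0, -0.0, -0.001, 0.0]
contact_force: [0.6, -0.2, -2.2]
opening: 0.222
finger_force: 39.6
[ 2.17697966e-02  2.67178017e-03 -2.44830217e-05] [0.48053066 0.08871117 0.27107639]
```

```bash
python3 -m pendant '[{"claw":0,"dx":0,"dy":-1,"dz":-4,"twist":0},{"claw":0,"dx":0,"dy":-1,"dz":-8,"twist":0},{"claw":0,"dx":0,"dy":-1,"dz":-12,"twist":0},{"claw":0,"dx":0,"dy":-1,"dz":-16,"twist":0},{"claw":0,"dx":0,"dy":-1,"dz":-20,"twist":0},{"claw":0,"dx":0,"dy":-1,"dz":-24,"twist":0},{"claw":0,"dx":0,"dy":-1,"dz":-24,"twist":0}]'; python3 -c "
from h import *
s=r.get_state();print(s['moment'],s['tool_pos'])
im,d=eyes.snapshot('scene')
cv2.imwrite('pics/in1.png',cv2.convertScaleAbs(cv2.resize(im[140:260,257:417],(800,600),interpolation=cv2.INTER_CUBIC),alpha=1.6))"
```

```text
clock: 13.5
tool_pos: [0.4805, 0.0877, 0.2471]
eef_rot: [1.0, -0.0, -0.001, 0.0]
contact_force: [-0.1, -0.4, -1.6]
opening: 0.223
finger_force: 39.6
[ 0.01963747 -0.03772889  0.01826133] [0.48051917 0.08772815 0.24714814]
```

View pics/in1.png

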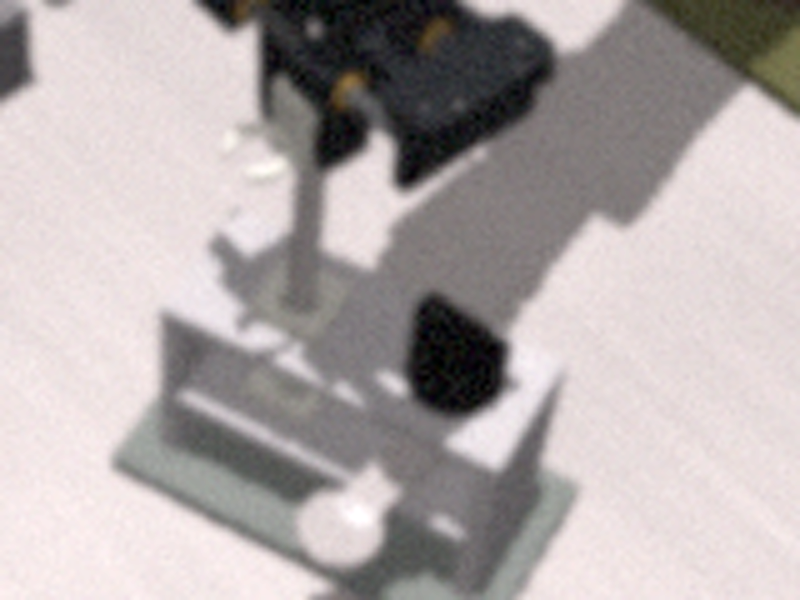

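The post is in the upper bore (crop (300,300)) without any contact force. I'll continue down, checking before the lower bushing.

```bash
python3 -m pendant '[{"claw":0,"dx":0,"dy":0,"dz":-6,"twist":0},{"claw":0,"dx":0,"dy":0,"dz":-12,"twist":0},{"claw":0,"dx":0,"dy":0,"dz":-18,"twist":0},{"claw":0,"dx":0,"dy":0,"dz":-24,"twist":0},{"claw":0,"dx":0,"dy":0,"dz":-29,"twist":0},{"claw":0,"dx":0,"dy":0,"dz":-34,"twist":0},{"claw":0,"dx":0,"dy":0,"dz":-39,"twist":0},{"claw":0,"dx":0,"dy":0,"dz":-44,"twist":0}]'; python3 -c "
from h import *
s=r.get_state();print(s['moment'],s['tool_pos'])"
```

```text
clock: 14.35
tool_pos: [0.4809, 0.0878, 0.2033]
eef_rot: [1.0, -0.0, 0.0, 0.0]
contact_force: [0.1, 0.6, -1.0]
opening: 0.224
finger_force: 39.6
[0.08837296 0.01628927 0.03561603] [0.48094208 0.08781668 0.20334333]
```

```bash
python3 -m pendant '[{"claw":0,"dx":0,"dy":0,"dz":-5,"twist":0},{"claw":0,"dx":0,"dy":0,"dz":-10,"twist":0},{"claw":0,"dx":0,"dy":0,"dz":-15,"twist":0},{"claw":0,"dx":0,"dy":0,"dz":-20,"twist":0},{"claw":0,"dx":0,"dy":0,"dz":-25,"twist":0},{"claw":0,"dx":0,"dy":0,"dz":-29,"twist":0},{"claw":0,"dx":0,"dy":0,"dz":-29,"twist":0},{"claw":0,"dx":0,"dy":0,"dz":-29,"twist":0}]' && python3 -m pendant '[{"claw":0,"dx":0,"dy":0,"dz":0,"twist":0},{"claw":0,"dx":0,"dy":0,"dz":0,"twist":0},{"claw":0,"dx":0,"dy":0,"dz":0,"twist":0},{"claw":0,"dx":0,"dy":0,"dz":0,"twist":0}]'; python3 -c "
from h import *
s=r.get_state();print(s['moment'],s['tool_pos'],s['qd'])
im,d=eyes.snapshot('scene')
cv2.imwrite('pics/in2.png',cv2.convertScaleAbs(cv2.resize(im[140:260,257:417],(800,600),interpolation=cv2.INTER_CUBIC),alpha=1.6))
print(nets.place_of('scene','post')[:1],proj('scene',[.4805,.0877,.031]))"
```

```text
clock: 15.15
tool_pos: [0.4809, 0.0878, 0.1747]
eef_rot: [1.0, -0.0, -0.0, 0.0]
contact_force: [0.7, 0.6, -2.3]
opening: 0.225
finger_force: 39.6
clock: 15.55
tool_pos: [0.481, 0.0878, 0.1748]
eef_rot: [1.0, -0.0, 0.0, -0.0]
contact_force: [0.1, 0.7, -1.7]
opening: 0.229
finger_force: 39.6
[0.04572668 0.02039113 0.03471459] [0.48096028 0.08782798 0.1748425 ] [-8.52179190e-04  9.85237575e-04  1.97917181e-03 -5.72839214e-04
  1.41916014e-03 -7.68854325e-04 -8.77825651e-05]
[{'position': [0.3979, 0.3367], 'confidence': 0.74}] [314.34380842 224.66906338]
```

View pics/in2.png

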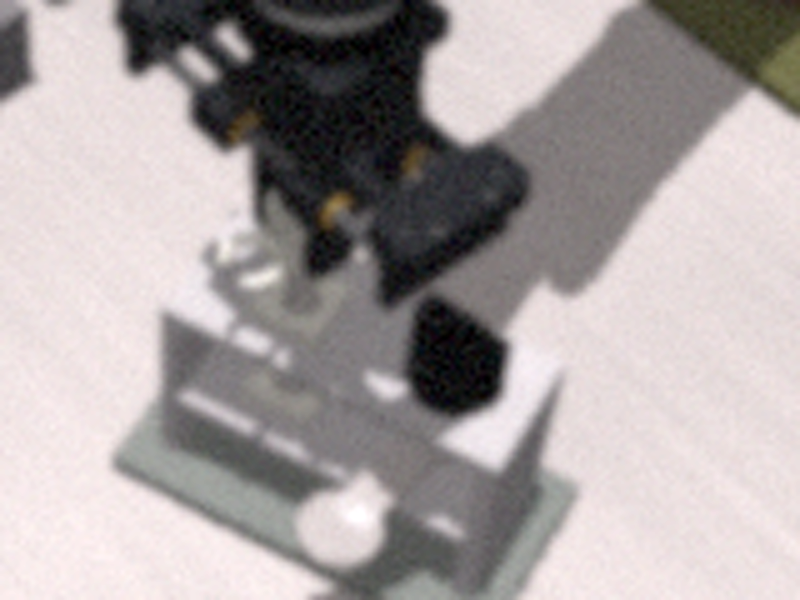

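The rod passes through both bushings (crop (300,300) and (287,385)) and nothing is pushing on it. With the TCP at 0.175 the tip is about 31 mm above the table, and the shutter is still open. I'll hand in.

```bash
python3 -c "
from h import *
print(r.finish_job())"
```

```text
the job is handed in; nothing more can be done
None
```

The job is handed in: the shutter knob is turned to its end stop and left open, and the post is held upright and still through both bushings, its tip about 31 mm above the table by my estimate; no verdict came back.

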